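# Tip the shortbread into the cake tin

## Robot

A 6-joint arm with a two-finger parallel gripper is mounted at the origin on the work surface. World frame = base frame: x ahead of the robot, y to its left, z up, the work surface at z = 0. Lengths are in m, angles in rad, forces in N, time in s.
With the tool pointing down it reaches from about 0.35 to 0.975 m from the base axis. Payload 4.9 kg.
Tool frame: the origin (TCP) lies at the very end of the fingers, on their centre line; the grasp point (between the pads) lies 19 mm behind it; z points along the fingers, y is the line along which they close (so a half turn about z gives the same grasp; the last joint's range is limited). The gripper opens to 85 mm and grips with 20 to 120 N. Pads are 22 mm wide; open, the fingers measure 114 mm over their backs; the gripper's body (76 mm by 85 mm) begins 54 mm behind the grasp point. The pads swing forward as they close: fully open they stand 13 mm farther back than shut.
Start: joints at [-1.314, 0.053, 1.613, -0, 1.476, -0.119], TCP at [0.229, -0.581, 0.231] pointing down, gripper open.
Joint ranges: [-3.01, 3.01], [-1.01, 2.22], [0.06, 2.58], [-1.02, 4.17], [0.09, 2.62], [-3.14, 3.14]. Speed limits (rad/s): [2.57, 2.57, 3.14, 3.14, 3.14, 3.14].

## Interface

Orientations are given as a unit quaternion [w, x, y, z].
In Python, from plant import monitor, vision, manip gives the robot as it stands. The module is installed in compiled form; this text tells all that it offers.
- The arm moves only by the tool arm_command, never from a script. Its argument "rows" is a list of rows, each a list of 3 entries, a list of its own where there are three numbers: the finger opening in mm, from 0 to 85.4, then the shift along the world's x, y, z in units of 30 cm (1.0 is 30 cm), then the turn, a rotation vector about the world's x, y, z in units of pi/2 rad (1.0 is pi/2 rad). In form: [[claw, [x, y, z], [wx, wy, wz]], ...]. A call has 1 to 12 rows; each row is the pose to reach, as a shift and turn from the pose commanded when the call began; what a row does not reach only later rows make up. A row lasts 1/12 s, in which the tool goes at most 41.7 mm and 7.16 degrees, less where a joint would pass 70% of its speed; a pose out of reach is approached as far as the arm can. A call with a number of a shift or a turn outside -1 to 1 is refused whole. A call with a gripper value outside its range is refused whole. The fingers move at their own pace and stop on an object; the grip force is fixed at half the most. Time passes only in rows, so rows that repeat a pose let the fingers close. It gives the time, the measured TCP pose, the force, the opening and the grip force at its end, in the units of the state.
- monitor.state(): the state, without advancing time (a new reading comes with each control period).
- vision.grab_frame(name): name is "scene" or "side" or "wrist"; returns a dict with "color" (384x512x3 uint8, red, green, blue), "z_map" (384x512 float32, m along the optical axis (not along the pixel's ray), 0 where there is no reading), "mtx" (3x3 intrinsics, pixels), "k1" (the pictures are not rectified: a ray, as slopes to the right and down, at radius r is drawn at 1 + k1 r^2 times it, then the intrinsics apply), "R" (3x3) and "t" (3): a world point X has camera coordinates R X + t. Camera axes: x right, y down, z forward; pixel columns grow to the right and rows downward; lengths in m; the calibration is good to about 2 mm. A picture is of the moment at which its call begins.
- manip.job_done(): hands the job in; it is judged then, once.
The state is a dict: "time": time; "joint_pos": joint angles; "joint_vel": joint speeds; "joint_efforts": joint torques, N m; "tool_pos": TCP position; "tool_rot": TCP orientation; "contact_force": force on the tool from outside, world axes, zero at the start; "ft_torque": the same for the moment, N m; "gripper_width": opening from 0.0 (shut) to 1.0 (fully open); "grasp_force": force on a finger pad.
Only numpy, scipy, OpenCV 4.12 (cv2) and the standard library are available. Lean on these libraries where they do the work, as an engineer would, in place of code of your own. Each camera call takes 0.05 s, during which the arm holds its last target. There are 200 camera calls.

## Task

Get the shortbread into the tin: first stand the tea canister, which is in the way, upright on the round cork mat, then slide the open round cake tin along the worktop, without lifting it, to under the open lip of the tipping tray. Then tip the tray by its hoop handle so that all five pieces of shortbread fall into the tin, without touching the shortbread, and ease the tray back down level. Leave everything else where it stands and let go of everything.

Things in the scene. Friction and masses are not known exactly. Their poses are not given: they have to be found in the camera images.
- stand: Fixed steel stand of the tipping tray: legs at x = +-85 mm, y = 3 to 25 mm (125 mm high) and y = 157 to 173 mm, base bars along y at x = +-85 mm; open between them at the lip. Origin on the worktop under the middle of the tray's hinge line, which is 115 mm up; +x along the hinge, -y the way the tray pours, +z up.
- tray (a joint): Tilt of the aluminium tray in rad: 0 level, grows as it pours, stop at 1.15. Hinge nearly free, no catch: let go, it falls back to level, so follow it back. Tray 0.6 kg, 136 mm wide, from the open lip at y = -8 mm of the stand to the end wall at 180 mm; floor top 119 mm above the worktop, walls 35 mm high. Shortbread starts to slide at about 25 to 40 degrees.
- tray_bar (a point): Middle of the hoop handle's top bar: 10 mm round steel, 140 mm long along the stand's x, an upright at each end, fixed to the tray and swinging with it. Tray level: 60 mm from the hinge line to the stand's +y, 160 mm above it (275 mm above the worktop), 120 mm free beneath it. Pushing the bar to the stand's -y with about 5 N tips the tray.
- drop (a point): Point on the worktop, fixed to the stand, 75 mm from the hinge line towards its -y: where the tin's centre should be to catch the shortbread.
- biscuit0: Chunky oblong piece of shortbread 1 of 5, 26 x 70 x 20 mm (x, y, z), 35 g, lying flat in the tray, long side along the pouring direction. Origin at the centre of its underside.
- biscuit1: Chunky oblong piece of shortbread 2 of 5, 26 x 70 x 20 mm (x, y, z), 35 g, lying flat in the tray, long side along the pouring direction. Origin at the centre of its underside.
- biscuit2: Chunky oblong piece of shortbread 3 of 5, 26 x 70 x 20 mm (x, y, z), 35 g, lying flat in the tray, long side along the pouring direction. Origin at the centre of its underside.
- biscuit3: Chunky oblong piece of shortbread 4 of 5, 26 x 70 x 20 mm (x, y, z), 35 g, lying flat in the tray, long side along the pouring direction. Origin at the centre of its underside.
- biscuit4: Chunky oblong piece of shortbread 5 of 5, 26 x 70 x 20 mm (x, y, z), 35 g, lying flat in the tray, long side along the pouring direction. Origin at the centre of its underside.
- tin: Open empty round aluminium cake tin, outer diameter 200 mm, 70 mm high, wall 4 mm, floor 4 mm, about 0.25 to 0.5 kg. Origin at the centre of its underside, z up. Loose; slides on the worktop with a push of a few newtons, low down.
- canister: Cream ceramic tea canister, upright cylinder 66 mm in diameter and 98 mm high with a 62 mm steel twist-lock lid up to 116 mm and a small bar (40 x 10 mm) on it up to 124 mm; 0.28 to 0.56 kg. Origin at the centre of its underside, z up. Stands between the tin and the tray.
- mat: Fixed round cork mat, diameter 110 mm, 5 mm thick. Origin at the centre of its underside; its top is 5 mm above the worktop. Beyond the tin's path, beside the cup and saucer; the two places may be swapped.
- cup: White porcelain cup on its saucer (one piece), saucer diameter 130 mm, cup rim 70 mm above the worktop, handle towards its +y. Origin at the centre of its underside. Leave alone.
- scoop: Grey plastic measuring scoop, bowl diameter 48 mm, 30 mm high, handle to 122 mm along its +x. Origin under the bowl's centre. Leave alone.
- tin_lid: Aluminium lid of the cake tin lying flat, diameter 206 mm, 18 mm high. Origin at the centre of its underside. Leave alone. Also standing about, fixed: a steel kettle (202 mm high, beyond the far left of the stand, x 0.75 to 0.80, y 0.46 to 0.51), a closed oblong biscuit tin (90 mm high, x 0.85), jam jar and sugar bowl at the far edge, toaster, utensil pot and board at the sides.
There are look-alikes about, which are no part of the job. Leave any pink look-alike of the biscuit3 alone.

How it is judged:
By the outcome, as a careful person would: the job done as asked, in the order asked, and still so for the second after the job is handed in, with the robot touching nothing.
It also fails if it takes over 67 s, if anything falls off the work surface, if the arm or the gripper's body presses on something with over 40 N, if the wrist force passes 120 N, or if a joint passes its speed limit or range.

## Working session

There is one attempt and no reset: what is moved stays moved. The work goes in short steps, Python scripts to look and compute and a tool call to move; the robot and the scene stay as the last step left them, time stands still between calls to the robot, and variables do not carry over. Pictures are saved under pics/ and viewed, at most 10 in all, crops included, and the job is handed in when it is done.

Besides the shell and the picture viewer there is one more tool, called after ">>>" in YAML: its name, and indented under it one key for each argument. arm_command: Moves the arm, as the interface text tells. Shifts and turns lie within -1 to 1; 1 stands for 30 cm of shift or pi/2 rad of turn. Its arguments: {"type":"object","properties":{"rows":{"type":"array"}},"required":["rows"]}

```bash
mkdir -p pics; cat > h.py <<'E'
import numpy as np, cv2
from plant import monitor, vision, manip
def grab(n):
    f=vision.grab_frame(n); return f
def save(f,p,crop=None,s=1):
    im=f["color"][:,:,::-1]
    if crop: a,b,c,d=crop; im=im[b:d,a:c]
    cv2.imwrite("pics/"+p,cv2.resize(im,None,fx=s,fy=s,interpolation=cv2.INTER_CUBIC))
def slopes(f,uv):
    K=f["mtx"];uv=np.atleast_2d(np.array(uv,float))
    d=(uv-[K[0,2],K[1,2]])/[K[0,0],K[1,1]]; s=d.copy()
    for _ in range(20): s=d/(1+f["k1"]*(s**2).sum(1,keepdims=True))
    return s
def plane(f,uv,z):
    s=slopes(f,uv);R,t=np.array(f["R"]),np.array(f["t"])
    D=np.c_[s,np.ones(len(s))]@R; C=-R.T@t
    return C+D*((z-C[2])/D[:,2])[:,None]
def cloud(f):
    h,w=f["z_map"].shape;v,u=np.mgrid[:h,:w]
    s=slopes(f,np.c_[u.ravel(),v.ravel()]);z=f["z_map"].ravel()[:,None]
    P=(np.c_[s,np.ones(len(s))]*z-f["t"])@np.array(f["R"])
    P[z[:,0]==0]=np.nan
    return P.reshape(h,w,3)
E
python3 - <<'E'
from h import *
a=grab("scene");b=grab("side")
for n,f in(("scene",a),("side",b)):
    np.savez(n+"0.npz",**f); save(f,n+"0.png",s=1.5); print(n,-f["R"].T@f["t"],f["R"][2],f["k1"])
print(monitor.state())
E
```

```text
scene [1.30878641 0.50550735 0.87427259] [-0.70582185 -0.34977277 -0.61601503] -0.01983809825497744
side [0.50711906 0.90403645 0.79263151] [ 0.04318278 -0.78272167 -0.62087199] -0.10903846291561292
{'time': 0.1, 'joint_pos': array([-1.31401167e+00,  5.33318452e-02,  1.61416180e+00, -3.04738610e-06,
        1.47599233e+00, -1.18977557e-01]), 'joint_vel': array([-0.00014557, -0.00138628, -0.00334757, -0.00044925, -0.00030267,
        0.00180823]), 'joint_efforts': array([ 2.61994119e-04, -3.94903815e+01, -3.71362960e+01, -9.68148152e-05,
        3.89641980e-03, -7.90967334e-06]), 'tool_pos': array([ 0.22923195, -0.58083833,  0.23015748]), 'tool_rot': array([-9.44308427e-04,  9.82401735e-01,  1.86777770e-01, -6.66896920e-05]), 'contact_force': array([0.67131611, 0.2402991 , 0.23907772]), 'ft_torque': array([ 0.03158275, -0.00277411,  0.00982371]), 'grasp_force': 0.0, 'gripper_width': 0.9977877929810999}
```

View pics/scene0.png

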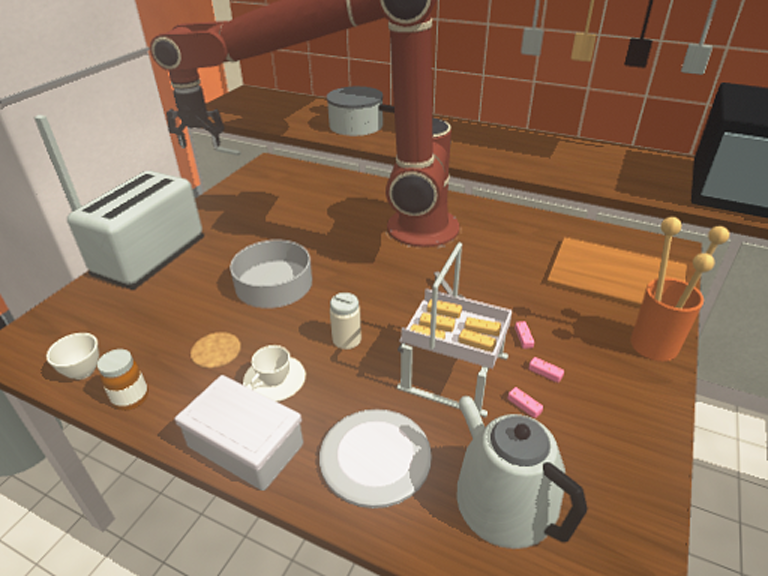

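View pics/side0.png

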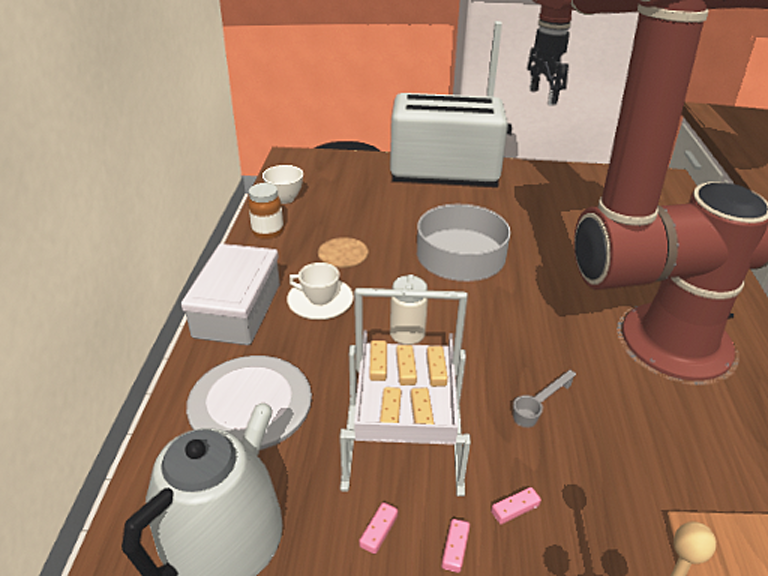

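The scene view (1.5x pixels) shows the tin at (271,272), canister (345,320), mat (216,349), cup (270,372) and tray (455,330) with its five yellow pieces. The pink pieces at (525,334), (546,369) and (525,402) are look-alikes and I'll leave them. The side view has the tin at (462,240), canister (408,308), mat (343,252) and hoop bar (410,294). The tray's lip faces the canister.

```bash
cat > m.py <<'E'
from h import *
def circ(P):
    A=np.c_[2*P[:,:2],np.ones(len(P))];x=np.linalg.lstsq(A,(P[:,:2]**2).sum(1),rcond=None)[0]
    return x[:2].round(4),round(float(np.sqrt(x[2]+x[0]**2+x[1]**2)),4)
def L(n): 
    f=dict(np.load(n+"0.npz")); return f,cloud(f)
def box(C,u0,v0,u1,v1):
    P=C[int(v0/1.5):int(v1/1.5),int(u0/1.5):int(u1/1.5)].reshape(-1,3); return P[~np.isnan(P[:,0])]
if __name__=="__main__":
  F={n:L(n) for n in("scene","side")}
  B={"tin":((222,232,320,312),(408,198,518,284)),"can":((325,285,366,355),(385,268,432,286))}
  for k,bb in B.items():
    for n,b in zip(F,bb):
      P=box(F[n][1],*b);zt=np.percentile(P[:,2],99.5);print(k,n,"ztop",zt)
      if k=="tin":
        Q=P[(P[:,2]>.064)];print(circ(Q),Q.min(0),Q.max(0))
      else:
        Q=P[(P[:,2]>.104)&(P[:,2]<.119)];print("lid mid",(Q.min(0)+Q.max(0))/2,np.ptp(Q,0)); 
        Q=P[(P[:,2]>.02)&(P[:,2]<.09)]; print(circ(Q))
        Q=P[P[:,2]>.1185];print("bar",len(Q),Q.mean(0) if len(Q) else 0, np.cov(Q[:,:2].T)*1e6 if len(Q)>3 else 0)
  for n in F:
    f,C=F[n];hsv=cv2.cvtColor(f["color"],cv2.COLOR_RGB2HSV)
    b=(180,325,250,375) if n=="scene" else (310,230,376,270)
    m=np.zeros(hsv.shape[:2],np.uint8);sl=np.s_[int(b[1]/1.5):int(b[3]/1.5),int(b[0]/1.5):int(b[2]/1.5)]
    m[sl]=((hsv[...,2]>160)&(hsv[...,1]>70)&(hsv[...,0]<25))[sl]
    c=max(cv2.findContours(m,0,cv2.CHAIN_APPROX_NONE)[0],key=cv2.contourArea)[:,0]
    X=plane(f,c,.005);print("mat",n,circ(X),(X.min(0)+X.max(0))/2)
    # hoop bar: high points
    b=(400,235,470,360) if n=="scene" else (345,285,475,300)
    P=box(C,*b);Q=P[(P[:,2]>.262)&(P[:,2]<.295)&(P[:,0]>.3)];Q=Q[np.abs(Q-np.median(Q,0)).max(1)<.15]
    c,d=cv2.fitLine(Q[:,:2].astype(np.float32),cv2.DIST_L2,0,.01,.01).reshape(2,2)
    print("bar",n,len(Q),(Q.min(0)+Q.max(0))/2,np.ptp(Q,0),Q[:,2].max(),"dir",d,c)
  # tray walls
    b=(400,285,515,365) if n=="scene" else (350,335,465,445)
    P=box(C,*b);Q=P[(P[:,2]>.140)&(P[:,2]<.158)];print("tray",n,len(Q),cv2.minAreaRect(Q[:,:2].astype(np.float32)))
  f,C=F["scene"]
  P=box(C,240,340,310,400);Q=P[P[:,2]>.062];print("cup",circ(Q),P[P[:,2]>.004].min(0),P[P[:,2]>.004].max(0))
  f,C=F["side"];P=box(C,505,365,580,430);Q=P[P[:,2]>.006];print("scoop",Q.min(0),Q.max(0))
  P=box(C,180,350,315,445);Q=P[(P[:,2]>.006)&(P[:,2]<.025)];print("lid",Q.min(0),Q.max(0))
E
python3 m.py
```

```text
tin scene ztop 0.0709328007012307
(array([ 0.417 , -0.2468]), 0.0974) [ 0.31709967 -0.3476609   0.06402846] [ 0.51793259 -0.14731055  0.07354596]
tin side ztop 0.11749937264221827
(array([ 0.4491, -0.1693]), 0.1338) [ 0.31345588 -0.34604449  0.06402317] [0.52224761 0.03011119 0.12766491]
can scene ztop 0.12410270354210669
lid mid [0.52558953 0.02643988 0.11160316] [0.06093608 0.06010323 0.01443966]
(array([0.5235, 0.026 ]), 0.0314)
bar 39 [0.52388127 0.02654173 0.12227945] [[ 36.66202544  15.14411904]
 [ 15.14411904 142.34843085]]
can side ztop 0.12601706903659993
lid mid [0.52004483 0.01180656 0.11577345] [0.05595099 0.02973898 0.00541517]
(array([0., 0.]), 0.0)
bar 28 [0.52075756 0.02101998 0.12414117] [[18.77835802  0.98798478]
 [ 0.98798478 77.22068262]]
mat scene (array([ 0.6746, -0.2264]), 0.055) [ 0.67466263 -0.22720176  0.005     ]
bar scene 145 [0.51932748 0.2514437  0.27227646] [0.14925141 0.01362321 0.01948003] 0.2820164772763609 dir [0.5278575 0.2527493] [0.99960345 0.02815961]
tray scene 573 ((0.5188002586364746, 0.27872803807258606), (0.14638473093509674, 0.1860036700963974), 1.9886938333511353)
mat side (array([ 0.6725, -0.2261]), 0.054) [ 0.6722951  -0.22385434  0.005     ]
bar side 392 [0.51505561 0.2509015  0.27226796] [0.14772697 0.01497479 0.01916403] 0.28184997251925914 dir [0.51664823 0.252692  ] [0.9994928 0.0318448]
tray side 816 ((0.5115234851837158, 0.2825170159339905), (0.14875075221061707, 0.18669858574867249), 5.121196269989014)
cup (array([ 0.7429, -0.0388]), 0.0618) [ 0.5821739  -0.16762043  0.00403   ] [0.82155982 0.02975149 0.09634416]
scoop [0.22651881 0.12864951 0.00602428] [0.33938358 0.23979311 0.03312537]
lid [0.66974534 0.11781583 0.00601736] [0.87660833 0.3123439  0.02250939]
```

```bash
python3 - <<'E'
from m import *
f,C=L("scene")
for n,b,z in(("toaster",(65,170,205,285),.03),("saucer",(243,340,307,400),.008),):
    P=box(C,*b);Q=P[(P[:,2]>z)&(P[:,2]<.3)];print(n,np.percentile(Q,1,0),np.percentile(Q,99,0))
P=box(C,225,235,318,310);Q=P[(P[:,2]>.064)&(P[:,2]<.075)];print("rim mid",(np.percentile(Q,.5,0)+np.percentile(Q,99.5,0))/2)
f,C=L("side");P=box(C,285,262,356,320);Q=P[(P[:,2]>.007)&(P[:,2]<.09)];print(Q.min(0),Q.max(0))
hs=cv2.cvtColor(f["color"],cv2.COLOR_RGB2HSV)
m=(hs[...,0]>14)&(hs[...,0]<28)&(hs[...,1]>100)&(hs[...,2]>150)&(abs(C[...,2]-.139)<.006)
n,lab,st,ce=cv2.connectedComponentsWithStats(m.astype(np.uint8))
for i in range(1,n):
    if st[i,4]>100: print("biscuit",ce[i]*1.5,np.nanmean(C[lab==i],0).round(3))
E
```

```text
toaster [ 0.23143702 -1.15012773  0.03202916] [ 0.59840134 -0.55339641  0.1940828 ]
saucer [ 0.64056529 -0.11086555  0.00874829] [0.8132921  0.00959869 0.09382367]
rim mid [ 0.41739459 -0.24735221  0.0681721 ]
[ 0.63331391 -0.18521987  0.00702824] [0.75824388 0.01369899 0.07312443]
biscuit [377.97446809 356.3106383 ] [0.557 0.233 0.138]
biscuit [405.47698745 361.33682008] [0.516 0.241 0.139]
biscuit [436.01652893 362.63429752] [0.471 0.239 0.138]
biscuit [390.34883721 404.50581395] [0.533 0.326 0.138]
biscuit [421.11131387 405.41058394] [0.491 0.324 0.138]
```

>>> arm_command:
  rows:
    - [85, [0, 0, 0.1], [0, 0, -0.08]]
    - [85, [0.1, 0.14, 0.15], [0, 0, -0.16]]
    - [85, [0.981, 1, 0.15], [0, 0, -0.239]]
    - [85, [0.981, 1, 0.15], [0, 0, -0.239]]
    - [85, [0.981, 1, 0.15], [0, 0, -0.239]]
    - [85, [0.981, 1, 0.15], [0, 0, -0.239]]
    - [85, [0.981, 1, 0.15], [0, 0, -0.239]]
    - [85, [0.981, 1, 0.15], [0, 0, -0.239]]
    - [85, [0.981, 1, 0.15], [0, 0, -0.239]]
    - [85, [0.981, 1, 0.15], [0, 0, -0.239]]
    - [85, [0.981, 1, 0.15], [0, 0, -0.239]]

```text
time: 1.02
tool_pos: [0.5197, -0.2844, 0.2758]
tool_rot: [-0.0, 1.0, 0.0, -0.0]
contact_force: [0.6, -1.0, 1.0]
gripper_width: 0.997
grasp_force: 0.0
```

Canister, tin, mat, bar and all five yellow pieces (in the tray at z≈0.138, which is the expected top) agree with the given sizes.

>>> arm_command:
  rows:
    - [85, [0, 1, -0.2], [0, 0, 0]]
    - [85, [0, 1, -0.2], [0, 0, 0]]
    - [85, [0, 1, -0.2], [0, 0, 0]]
    - [85, [0, 1, -0.2], [0, 0, 0]]
    - [85, [0, 1, -0.2], [0, 0, 0]]
    - [85, [0, 1, -0.2], [0, 0, 0]]
    - [85, [0, 1, -0.2], [0, 0, 0]]
    - [85, [0, 1, -0.2], [0, 0, 0]]
    - [85, [0, 1, -0.2], [0, 0, 0]]
    - [85, [0, 1, -0.2], [0, 0, 0]]

```text
time: 1.85
tool_pos: [0.5183, 0.0143, 0.2156]
tool_rot: [0.0, 1.0, 0.001, -0.001]
contact_force: [1.1, -0.3, 0.5]
gripper_width: 0.995
grasp_force: 0.0
```

```bash
python3 - <<'E'
from h import *
f=grab("wrist");save(f,"w1.png",s=1.2);C=cloud(f);P=C.reshape(-1,3);P=P[~np.isnan(P[:,0])]
P=P[(np.abs(P[:,:2]-[.5235,.026]).max(1)<.06)]
Q=P[(P[:,2]>.108)&(P[:,2]<.119)];print(len(Q),(np.percentile(Q,.5,0)+np.percentile(Q,99.5,0))/2,np.ptp(Q,0),monitor.state()["tool_pos"])
E
```

```text
3542 [0.52125962 0.02468951 0.11371004] [0.06073262 0.06127624 0.01097005] [0.5186668  0.01343708 0.21610322]
```

View pics/w1.png

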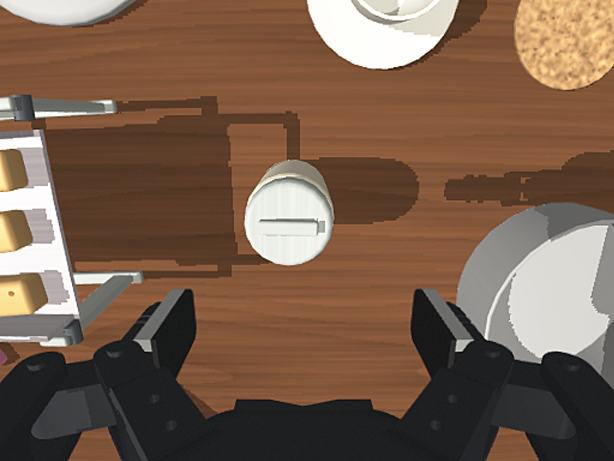

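The wrist view shows the canister lid at (290,222), centred between the two open fingers, and nothing lies where the fingers will come down.

>>> arm_command:
  rows:
    - [85, [0.01, 0.038, -0.1], [0, 0, 0]]
    - [85, [0.01, 0.038, -0.2], [0, 0, 0]]
    - [85, [0.01, 0.038, -0.3], [0, 0, 0]]
    - [85, [0.01, 0.038, -0.38], [0, 0, 0]]
    - [85, [0.01, 0.038, -0.45], [0, 0, 0]]
    - [85, [0.01, 0.038, -0.515], [0, 0, 0]]
    - [85, [0.01, 0.038, -0.515], [0, 0, 0]]
    - [85, [0.01, 0.038, -0.515], [0, 0, 0]]

```text
time: 2.57
tool_pos: [0.5212, 0.0239, 0.0611]
tool_rot: [-0.0, 1.0, -0.001, -0.001]
contact_force: [-0.2, 0.3, 0.3]
gripper_width: 0.997
grasp_force: 0.0
```

>>> arm_command:
  rows:
    - [50, [0, 0, 0], [0, 0, 0]]
    - [50, [0, 0, 0], [0, 0, 0]]
    - [50, [0, 0, 0], [0, 0, 0]]
    - [50, [0, 0, 0], [0, 0, 0]]
    - [50, [0, 0, 0], [0, 0, 0]]
    - [50, [0, 0, 0], [0, 0, 0]]
    - [50, [0, 0, 0], [0, 0, 0]]
    - [50, [0, 0, 0], [0, 0, 0]]

```text
time: 3.23
tool_pos: [0.5241, 0.0246, 0.0646]
tool_rot: [0.001, 1.0, 0.0, 0.003]
contact_force: [0.9, -2.0, 6.5]
gripper_width: 0.755
grasp_force: 67.8
```

>>> arm_command:
  rows:
    - [50, [0, 0, 0.05], [0, 0, 0]]
    - [50, [0, 0, 0.15], [0, 0, 0]]
    - [50, [0, 0, 0.25], [0, 0, 0]]
    - [50, [0, 0, 0.35], [0, 0, 0]]
    - [50, [0.06, -0.1, 0.4], [0, 0, 0]]
    - [50, [0.12, -0.2, 0.4], [0, 0, 0]]
    - [50, [0.18, -0.3, 0.4], [0, 0, 0]]
    - [50, [0.24, -0.4, 0.4], [0, 0, 0]]
    - [50, [0.3, -0.5, 0.4], [0, 0, 0]]
    - [50, [0.36, -0.6, 0.4], [0, 0, 0]]
    - [50, [0.42, -0.7, 0.4], [0, 0, 0]]
    - [50, [0.46, -0.77, 0.4], [0, 0, 0]]

```text
time: 4.23
tool_pos: [0.6598, -0.2082, 0.1799]
tool_rot: [-0.0, 1.0, -0.0, -0.001]
contact_force: [-0.2, -1.0, -4.4]
gripper_width: 0.753
grasp_force: 68.6
```

```bash
python3 - <<'E'
from m import *
for n in("scene","side","wrist"):
    f=grab(n);C=cloud(f);print(n,monitor.state()["tool_pos"],monitor.state()["contact_force"])
    if n=="scene": save(f,"s2.png",(90,120,290,290),3); 
    P=C.reshape(-1,3);P=P[~np.isnan(P[:,0])];hs=cv2.cvtColor(f["color"],cv2.COLOR_RGB2HSV)
    X=monitor.state()["tool_pos"]
    Q=P[(np.abs(P[:,:2]-X[:2]).max(1)<.045)&(P[:,2]>.085)&(P[:,2]<.16)]
    print(len(Q),Q[:,2].min() if len(Q) else 0, circ(Q) if len(Q)>9 else 0)
    if n=="scene":
        for a in np.arange(.1,.17,.015):
            S=Q[abs(Q[:,2]-a)<.008];print(a,len(S),circ(S) if len(S)>9 else 0)
    m=((hs[...,2]>120)&(hs[...,1]>70)&(hs[...,0]<25)&(np.hypot(C[...,0]-.6735,C[...,1]+.226)<.07)&(C[...,2]>.003)&(C[...,2]<.009))
    if m.sum()>200:
        Q=C[m];print("mat pts",m.sum(),(np.percentile(Q,.5,0)+np.percentile(Q,99.5,0))/2)
E
```

```text
scene [ 0.661043   -0.21181343  0.17996948] [-0.62330084 -1.97636829 -4.15639714]
229 0.11456240556322457 (array([ 0.6589, -0.2075]), 0.0319)
0.1 0 0
0.115 25 (array([ 0.6596, -0.2067]), 0.0303)
0.13 90 (array([ 0.6591, -0.2076]), 0.0321)
0.14500000000000002 91 (array([ 0.6586, -0.2075]), 0.0321)
0.16 41 (array([ 0.6595, -0.2075]), 0.0314)
mat pts 540 [ 0.68197655 -0.22347507  0.00601482]
side [ 0.65988936 -0.20919436  0.17986753] [-1.07396608  0.68917311 -5.14550457]
255 0.11611731629306085 (array([ 0.6572, -0.2103]), 0.0314)
mat pts 483 [ 0.66944931 -0.2269536   0.00594186]
wrist [ 0.65915081 -0.20710984  0.17976961] [ 0.57094887  0.04395984 -5.03023061]
1146 0.11930263318249335 (array([ 0.6564, -0.2088]), 0.0328)
mat pts 6537 [ 0.68197446 -0.22702138  0.00540073]
```

View pics/s2.png

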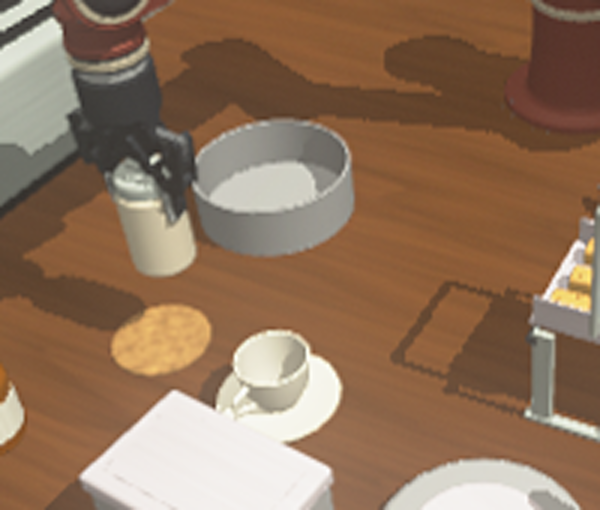

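The crop shows the canister hanging upright at (155,225), with the mat at (160,340) just beyond it.

>>> arm_command:
  rows:
    - [50, [0.025, -0.03, -0.05], [0, 0, 0]]
    - [50, [0.05, -0.058, -0.12], [0, 0, 0]]
    - [50, [0.05, -0.058, -0.2], [0, 0, 0]]
    - [50, [0.05, -0.058, -0.27], [0, 0, 0]]
    - [50, [0.05, -0.058, -0.32], [0, 0, 0]]
    - [50, [0.05, -0.058, -0.35], [0, 0, 0]]
    - [50, [0.05, -0.058, -0.365], [0, 0, 0]]
    - [50, [0.05, -0.058, -0.375], [0, 0, 0]]
    - [50, [0.05, -0.058, -0.375], [0, 0, 0]]
    - [50, [0.05, -0.058, -0.375], [0, 0, 0]]

```text
time: 5.22
tool_pos: [0.6757, -0.2236, 0.0709]
tool_rot: [0.001, 1.0, 0.0, 0.001]
contact_force: [0.1, -0.5, -3.5]
gripper_width: 0.75
grasp_force: 68.7
```

```bash
python3 - <<'E'
from m import *
f=grab("scene");C=cloud(f);P=C.reshape(-1,3);P=P[~np.isnan(P[:,0])];s=monitor.state();print(s["tool_pos"],s["contact_force"])
f=grab("wrist");C=cloud(f);W=C.reshape(-1,3);W=W[~np.isnan(W[:,0])]
for A in(P,W):
  Q=A[(np.abs(A[:,:2]-[.6735,-.226]).max(1)<.042)&(A[:,2]>.012)&(A[:,2]<.045)];print(len(Q),Q[:,2].min(),circ(Q))
E
```

```text
[ 0.67566094 -0.22367538  0.07083517] [ 0.42558695 -0.38345181 -4.90041775]
148 0.012399199085739424 (array([ 0.6733, -0.2237]), 0.0321)
910 0.012220656567604252 (array([ 0.6723, -0.2233]), 0.0328)
```

>>> arm_command:
  rows:
    - [50, [0, -0.005, -0.003], [0, 0, 0]]
    - [50, [0, -0.005, -0.006], [0, 0, 0]]
    - [50, [0, -0.005, -0.007], [0, 0, 0]]
    - [50, [0, -0.005, -0.007], [0, 0, 0]]

```text
time: 5.65
tool_pos: [0.6756, -0.2248, 0.0697]
tool_rot: [0.0, 1.0, 0.0, 0.001]
contact_force: [-3.2, 2.8, 4.5]
gripper_width: 0.751
grasp_force: 69.7
```

>>> arm_command:
  rows:
    - [85, [0, 0, 0], [0, 0, 0]]
    - [85, [0, 0, 0], [0, 0, 0]]
    - [85, [0, 0, 0], [0, 0, 0]]
    - [85, [0, 0, 0], [0, 0, 0]]
    - [85, [0, 0, 0], [0, 0, 0]]
    - [85, [0, 0, 0], [0, 0, 0]]
    - [85, [0, 0, 0.1], [0, 0, 0]]
    - [85, [0, 0, 0.22], [0, 0, 0]]
    - [85, [0, 0, 0.35], [0, 0, 0]]
    - [85, [0, 0, 0.45], [0, 0, 0]]
    - [85, [0, 0, 0.45], [0, 0, 0]]

```text
time: 6.57
tool_pos: [0.6786, -0.2265, 0.2126]
tool_rot: [0.003, 1.0, 0.0, 0.007]
contact_force: [0.1, -0.6, 1.7]
gripper_width: 0.991
grasp_force: 0.0
```

```bash
python3 - <<'E'
from m import *
f=grab("scene");C=cloud(f);P=C.reshape(-1,3);P=P[~np.isnan(P[:,0])];s=monitor.state();print(s["tool_pos"],s["contact_force"])
Q=P[(np.abs(P[:,:2]-[.6735,-.226]).max(1)<.05)&(P[:,2]>.015)&(P[:,2]<.14)]
for a in(.03,.05,.07,.09): S=Q[abs(Q[:,2]-a)<.01];print(a,circ(S))
print(Q[:,2].max())
P=box(C,225,235,318,310);Q=P[(P[:,2]>.064)&(P[:,2]<.075)];print("rim mid",(np.percentile(Q,.5,0)+np.percentile(Q,99.5,0))/2,circ(Q))
E
```

```text
[ 0.67737046 -0.22596543  0.20877672] [-0.11808755  0.42286069  0.36539188]
0.03 (array([ 0.674 , -0.2243]), 0.0317)
0.05 (array([ 0.6746, -0.2234]), 0.0308)
0.07 (array([ 0.674 , -0.2233]), 0.0313)
0.09 (array([ 0.6752, -0.2241]), 0.0316)
0.13211725955709686
rim mid [ 0.41602188 -0.24695611  0.06862697] (array([ 0.4169, -0.2469]), 0.0975)
```

The canister stands upright on the mat, about 2 mm off its centre. Next is the tin.

>>> arm_command:
  rows:
    - [45, [-0.864, -0.395, 0], [0, 0, 0]]
    - [45, [-0.864, -0.395, 0], [0, 0, 0]]
    - [45, [-0.864, -0.395, 0], [0, 0, 0]]
    - [45, [-0.864, -0.395, 0], [0, 0, 0]]
    - [45, [-0.864, -0.395, 0], [0, 0, 0]]
    - [45, [-0.864, -0.395, 0], [0, 0, 0]]
    - [45, [-0.864, -0.395, 0], [0, 0, 0]]
    - [45, [-0.864, -0.395, 0], [0, 0, 0]]
    - [45, [-0.864, -0.395, -0.12], [0, 0, 0]]
    - [45, [-0.864, -0.395, -0.24], [0, 0, 0]]
    - [45, [-0.864, -0.395, -0.3], [0, 0, 0]]
    - [45, [-0.864, -0.395, -0.3], [0, 0, 0]]

```text
time: 7.62
tool_pos: [0.4124, -0.3396, 0.1051]
tool_rot: [-0.005, 1.0, 0.0, -0.004]
contact_force: [-0.3, 1.4, -0.3]
gripper_width: 0.524
grasp_force: 0.0
```

```bash
python3 - <<'E'
from m import *
s=monitor.state();print(s["tool_pos"],s["tool_rot"],s["gripper_width"])
f=grab("wrist");save(f,"w3.png",s=1);C=cloud(f);P=C.reshape(-1,3);P=P[~np.isnan(P[:,0])]
Q=P[(P[:,2]>.064)&(P[:,2]<.074)&(abs(P[:,0]-.417)<.11)&(abs(P[:,1]+.247)<.11)];print(len(Q),circ(Q),Q.min(0),Q.max(0))
S=Q[(abs(Q[:,0]-.417)<.015)&(Q[:,1]<-.3)];print(len(S), S.min(0) if len(S) else 0,S.max(0) if len(S) else 0)
E
```

```text
[ 0.41237625 -0.33960819  0.10507394] [-4.60367065e-03  9.99980969e-01  1.39363335e-04 -4.10469671e-03] 0.5241412591539027
5081 (array([ 0.4142, -0.2489]), 0.0967) [ 0.31514241 -0.34734999  0.06400406] [ 0.51302027 -0.1608658   0.07280394]
322 [ 0.4020125  -0.34734999  0.06457351] [ 0.43199222 -0.34215427  0.0716271 ]
```

View pics/w3.png

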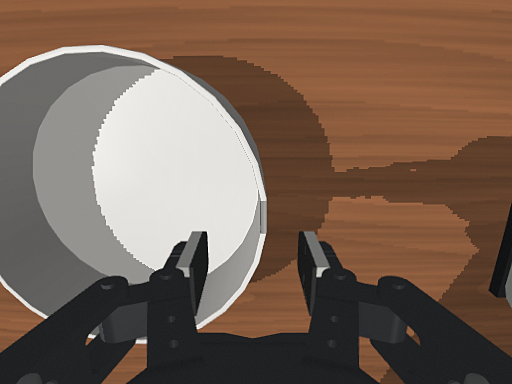

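The wrist view shows the tin's near wall at (265,215) between the fingers at (200,270) and (312,270), one inside and one outside the tin.

>>> arm_command:
  rows:
    - [45, [0.013, -0.018, -0.07], [0, 0, 0]]
    - [45, [0.013, -0.018, -0.14], [0, 0, 0]]
    - [45, [0.013, -0.018, -0.2], [0, 0, 0]]
    - [45, [0.013, -0.018, -0.255], [0, 0, 0]]
    - [45, [0.013, -0.018, -0.255], [0, 0, 0]]
    - [0, [0.013, -0.018, -0.255], [0, 0, 0]]
    - [0, [0.013, -0.018, -0.255], [0, 0, 0]]
    - [0, [0.013, -0.018, -0.255], [0, 0, 0]]
    - [0, [0.013, -0.018, -0.255], [0, 0, 0]]
    - [0, [0.013, -0.018, -0.255], [0, 0, 0]]
    - [0, [0.013, -0.018, -0.255], [0, 0, 0]]
    - [0, [0.013, -0.018, -0.255], [0, 0, 0]]

```text
time: 8.67
tool_pos: [0.4198, -0.3495, 0.0378]
tool_rot: [0.001, 1.0, 0.0, 0.0]
contact_force: [-2.7, 1.2, 5.9]
gripper_width: 0.055
grasp_force: 59.1
```

```bash
cat > t.py <<'E'
from m import *
def tin(c):
    f=grab("scene");C=cloud(f);P=C.reshape(-1,3);P=P[~np.isnan(P[:,0])]
    Q=P[(P[:,2]>.062)&(P[:,2]<.078)&(np.hypot(P[:,0]-c[0],P[:,1]-c[1])<.115)]
    print("rim",len(Q),circ(Q),np.percentile(Q,1,0),np.percentile(Q,99,0))
    A=np.c_[Q[:,:2]-c,np.ones(len(Q))];print("tilt",np.linalg.lstsq(A,Q[:,2],rcond=None)[0])
    s=monitor.state();print(s["time"],s["tool_pos"],s["contact_force"],s["gripper_width"],s["grasp_force"])
    return f
E
python3 -c "
from t import *
tin(np.array([.417,-.247]))"
```

```text
rim 263 (array([ 0.4313, -0.2498]), 0.0974) [ 0.33252325 -0.35656339  0.06236495] [ 0.52992717 -0.15219624  0.0759287 ]
tilt [ 0.00236756 -0.00586505  0.06746821]
8.7167 [ 0.41982612 -0.34952317  0.03783906] [-3.90320223  2.08965689  6.69567952] 0.04946407819807197 59.14928761543706
```

>>> arm_command:
  rows:
    - [0, [0.003, 0.015, 0], [0, 0, 0]]
    - [0, [0.012, 0.05, 0], [0, 0, 0]]
    - [0, [0.024, 0.1, 0], [0, 0, 0]]
    - [0, [0.037, 0.15, 0], [0, 0, 0]]
    - [0, [0.049, 0.2, 0], [0, 0, 0]]
    - [0, [0.061, 0.25, 0], [0, 0, 0]]
    - [0, [0.073, 0.3, 0], [0, 0, 0]]
    - [0, [0.085, 0.35, 0], [0, 0, 0]]
    - [0, [0.097, 0.4, 0], [0, 0, 0]]
    - [0, [0.109, 0.45, 0], [0, 0, 0]]
    - [0, [0.12, 0.49, 0], [0, 0, 0]]
    - [0, [0.124, 0.51, 0], [0, 0, 0]]

```text
time: 9.72
tool_pos: [0.4583, -0.1961, 0.0378]
tool_rot: [0.002, 1.0, 0.001, 0.002]
contact_force: [-1.2, -6.8, 4.3]
gripper_width: 0.058
grasp_force: 59.3
```

```bash
python3 -c "
from t import *
f=tin(np.array([.468,-.095]));save(f,'s4.png',(120,120,360,290),2.5)"
```

```text
rim 295 (array([ 0.47  , -0.0964]), 0.0972) [ 0.3713182  -0.20331168  0.06212862] [0.56825382 0.00218964 0.07521555]
tilt [ 0.00307141 -0.00313522  0.06733995]
9.7667 [ 0.45848052 -0.19540917  0.03782708] [ 0.08719882 -0.27947562  6.27187289] 0.048956977527041874 59.051757946781436
```

View pics/s4.png

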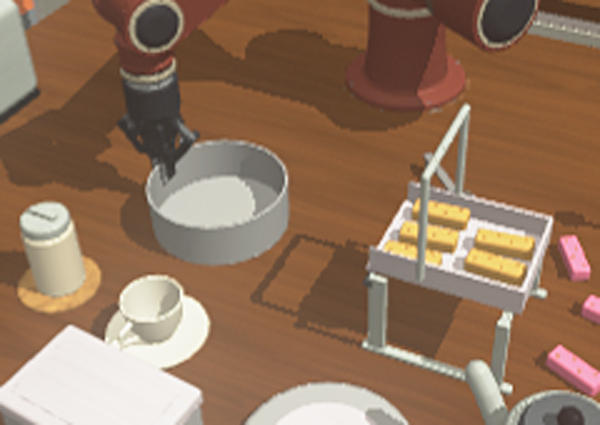

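The crop shows the tin flat at (218,200), gripped by its rear wall, with the canister on the mat at (55,260). The way to the lip at (375,255) is clear.

>>> arm_command:
  rows:
    - [0, [0.005, 0.02, 0], [0, 0, 0]]
    - [0, [0.019, 0.08, 0], [0, 0, 0]]
    - [0, [0.035, 0.15, 0], [0, 0, 0]]
    - [0, [0.052, 0.22, 0], [0, 0, 0]]
    - [0, [0.068, 0.29, 0], [0, 0, 0]]
    - [0, [0.085, 0.36, 0], [0, 0, 0]]
    - [0, [0.101, 0.43, 0], [0, 0, 0]]
    - [0, [0.118, 0.5, 0], [0, 0, 0]]
    - [0, [0.135, 0.57, 0], [0, 0, 0]]
    - [0, [0.151, 0.64, 0], [0, 0, 0]]
    - [0, [0.163, 0.69, 0], [0, 0, 0]]
    - [0, [0.169, 0.715, 0], [0, 0, 0]]

```text
time: 10.77
tool_pos: [0.5091, 0.0194, 0.0378]
tool_rot: [0.001, 1.0, 0.001, 0.002]
contact_force: [-1.4, -6.1, 7.4]
gripper_width: 0.052
grasp_force: 59.9
```

```bash
python3 -c "
from t import *
tin(np.array([.5208,.118]))"
```

```text
rim 270 (array([0.521, 0.118]), 0.0974) [0.42090474 0.01022282 0.06204309] [0.62046499 0.21277593 0.07520164]
tilt [ 0.00674436 -0.01317289  0.0673951 ]
10.8167 [0.50929    0.02039079 0.03782802] [0.21501154 0.98401848 6.62609659] 0.053028596553230375 59.21013572718948
```

>>> arm_command:
  rows:
    - [30, [0, 0, 0], [0, 0, 0]]
    - [30, [0, 0, 0], [0, 0, 0]]
    - [30, [0, 0, 0], [0, 0, 0]]
    - [30, [0, 0, 0.05], [0, 0, 0]]
    - [30, [0, 0, 0.15], [0, 0, 0]]
    - [30, [0, 0, 0.27], [0, 0, 0]]
    - [30, [0, 0, 0.4], [0, 0, 0]]
    - [30, [0, 0, 0.54], [0, 0, 0]]
    - [30, [0, 0, 0.67], [0, 0, 0]]
    - [30, [0, 0, 0.8], [0, 0, 0]]
    - [30, [0, 0, 0.95], [0, 0, 0]]
    - [30, [0, 0, 1.0], [0, 0, 0]]

```text
time: 11.82
tool_pos: [0.5085, 0.0184, 0.3421]
tool_rot: [0.0, 1.0, -0.0, 0.004]
contact_force: [-0.2, -0.0, 1.3]
gripper_width: 0.351
grasp_force: 0.0
```

```bash
python3 -c "
from t import *
f=tin(np.array([.5208,.118]))
C=cloud(f);P=C.reshape(-1,3);P=P[~np.isnan(P[:,0])];P=P[(abs(P[:,0]-.517)<.1)]
Q=P[(abs(P[:,1]-.2517)<.03)&(P[:,2]>.262)&(P[:,2]<.29)];print('bar',len(Q),(Q.min(0)+Q.max(0))/2,Q[:,2].max())
f=grab('side');C=cloud(f);P=C.reshape(-1,3);P=P[~np.isnan(P[:,0])]
Q=P[(P[:,2]>.062)&(P[:,2]<.078)&(np.hypot(P[:,0]-.521,P[:,1]-.118)<.115)];print(circ(Q),len(Q))
"
```

```text
rim 275 (array([0.521 , 0.1192]), 0.0974) [0.42014644 0.02087446 0.06247284] [0.6205375  0.21237927 0.07303475]
tilt [0.00173019 0.00162337 0.06742411]
11.8667 [0.5094622  0.01836722 0.34458054] [ 0.53330785 -0.48043783  2.49073897] 0.3506979751935722 0.0
bar 144 [0.52034226 0.25158124 0.27226665] 0.2817163028510212
(array([0.5179, 0.1195]), 0.0981) 264
```

The tin is 1–2 mm from the drop point and the bar hasn't moved, so I'm going above the bar.

>>> arm_command:
  rows:
    - [30, [0.033, 0.1, 0.04], [0, 0, 0]]
    - [30, [0.033, 0.22, 0.04], [0, 0, 0]]
    - [30, [0.033, 0.35, 0.04], [0, 0, 0]]
    - [30, [0.033, 0.48, 0.04], [0, 0, 0]]
    - [30, [0.033, 0.6, 0.04], [0, 0, 0]]
    - [30, [0.033, 0.7, 0.04], [0, 0, 0]]
    - [30, [0.033, 0.777, 0.04], [0, 0, 0]]
    - [30, [0.033, 0.777, 0.04], [0, 0, 0]]
    - [30, [0.033, 0.777, 0.04], [0, 0, 0]]

```text
time: 12.67
tool_pos: [0.5164, 0.2523, 0.3451]
tool_rot: [0.001, 1.0, 0.001, -0.002]
contact_force: [-1.0, 0.2, -0.0]
gripper_width: 0.351
grasp_force: 0.0
```

```bash
python3 -c "
from m import *
f=grab('wrist');save(f,'w5.png');C=cloud(f);P=C.reshape(-1,3);P=P[~np.isnan(P[:,0])];P=P[(abs(P[:,0]-.517)<.08)]
Q=P[(abs(P[:,1]-.2517)<.03)&(P[:,2]>.268)&(P[:,2]<.29)];print('bar',len(Q),(np.percentile(Q,1,0)+np.percentile(Q,99,0))/2,Q[:,2].max(),monitor.state()['tool_pos'])
"
```

```text
bar 2697 [0.5166828  0.2508082  0.27864767] 0.2823568622489323 [0.51671111 0.25150105 0.3455971 ]
```

View pics/w5.png

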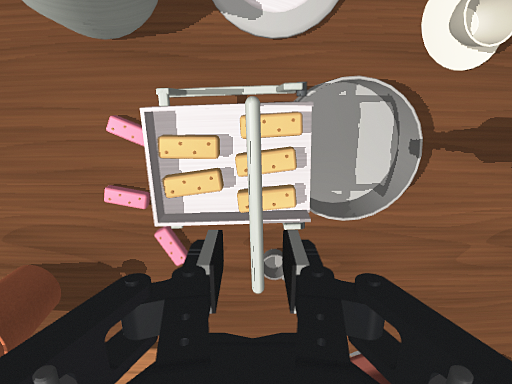

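The wrist view shows the bar (vertical line at column 255) between the fingers, five pieces in the tray, and the tin at (350,148) under the open lip. I'll lower over the bar.

>>> arm_command:
  rows:
    - [30, [0, 0, -0.08], [0, 0, 0]]
    - [30, [0, 0, -0.16], [0, 0, 0]]
    - [30, [0, 0, -0.24], [0, 0, 0]]
    - [30, [0, 0, -0.3], [0, 0, 0]]
    - [30, [0, 0, -0.318], [0, 0, 0]]
    - [30, [0, 0, -0.318], [0, 0, 0]]

```text
time: 13.22
tool_pos: [0.5162, 0.2503, 0.2495]
tool_rot: [0.001, 1.0, -0.001, -0.002]
contact_force: [0.4, 0.3, -0.3]
gripper_width: 0.346
grasp_force: 0.0
```

>>> arm_command:
  rows:
    - [30, [0, -0.02, 0], [0, 0, 0]]
    - [30, [0.001, -0.04, 0.003], [0, 0, 0]]
    - [30, [0.001, -0.06, 0.008], [0, 0, 0]]
    - [30, [0.002, -0.08, 0.014], [0, 0, 0]]
    - [30, [0.003, -0.1, 0.02], [0, 0, 0]]
    - [30, [0.004, -0.12, 0.025], [0, 0, 0]]
    - [30, [0.004, -0.143, 0.029], [0, 0, 0]]
    - [30, [0.005, -0.17, 0.033], [0, 0, 0]]
    - [30, [0.006, -0.2, 0.035], [0, 0, 0]]
    - [30, [0.007, -0.228, 0.036], [0, 0, 0]]
    - [30, [0.007, -0.228, 0.036], [0, 0, 0]]

```text
time: 14.13
tool_pos: [0.5195, 0.1817, 0.263]
tool_rot: [0.001, 1.0, -0.001, 0.0]
contact_force: [0.3, 3.7, 2.3]
gripper_width: 0.351
grasp_force: 1.6
```

```bash
cat > b.py <<'E'
from m import *
def look(p=None,crop=(230,120,370,270),s=3):
    s_=monitor.state();print(s_["time"],s_["tool_pos"],s_["contact_force"],s_["grasp_force"])
    f=grab("scene")
    if p: save(f,p,crop,s)
    C=cloud(f);hs=cv2.cvtColor(f["color"],cv2.COLOR_RGB2HSV)
    m=(hs[...,0]>14)&(hs[...,0]<28)&(hs[...,1]>100)&(hs[...,2]>120)&(abs(C[...,0]-.52)<.12)&(abs(C[...,1]-.2)<.2)
    n,l,st,ce=cv2.connectedComponentsWithStats(m.astype(np.uint8))
    for i in range(1,n):
        if st[i,4]>20: print(ce[i].round(),st[i,4],np.nanmedian(C[l==i],0).round(3))
E
python3 -c "
from b import *
look()"
```

```text
14.1333 [0.51947207 0.18174635 0.26303951] [0.32842324 3.68749755 2.25244629] 1.6286493837833405
[292. 206.] 379 [0.49  0.236 0.153]
[316. 208.] 343 [0.508 0.311 0.181]
[276. 216.] 31 [0.559 0.203 0.145]
```

>>> arm_command:
  rows:
    - [30, [0.001, -0.02, 0], [0, 0, 0]]
    - [30, [0.001, -0.04, -0.001], [0, 0, 0]]
    - [30, [0.002, -0.063, -0.003], [0, 0, 0]]
    - [30, [0.003, -0.086, -0.005], [0, 0, 0]]
    - [30, [0.003, -0.107, -0.009], [0, 0, 0]]
    - [30, [0.004, -0.128, -0.014], [0, 0, 0]]
    - [30, [0.005, -0.149, -0.019], [0, 0, 0]]
    - [30, [0.005, -0.169, -0.024], [0, 0, 0]]
    - [30, [0.006, -0.19, -0.031], [0, 0, 0]]
    - [30, [0.006, -0.21, -0.039], [0, 0, 0]]
    - [30, [0.007, -0.23, -0.046], [0, 0, 0]]
    - [30, [0.008, -0.249, -0.054], [0, 0, 0]]

```text
time: 15.18
tool_pos: [0.5215, 0.108, 0.2463]
tool_rot: [0.0, 1.0, 0.0, -0.0]
contact_force: [-0.8, 0.5, 0.6]
gripper_width: 0.352
grasp_force: 0.8
```

```bash
python3 -c "
from b import *
look()"
```

```text
15.1833 [0.52149805 0.10802346 0.24631477] [-0.82210191  0.53450976  0.62897059] 0.7744809798896313
[284. 202.] 193 [0.503 0.211 0.165]
[266. 213.] 37 [0.514 0.154 0.103]
[258. 230.] 112 [0.575 0.152 0.076]
```

>>> arm_command:
  rows:
    - [30, [0, 0, 0], [0, 0, 0]]
    - [30, [0, 0, 0], [0, 0, 0]]
    - [30, [0, -0.025, -0.014], [0, 0, 0]]
    - [30, [0.001, -0.05, -0.029], [0, 0, 0]]
    - [30, [0.002, -0.074, -0.043], [0, 0, 0]]
    - [30, [0.002, -0.097, -0.06], [0, 0, 0]]
    - [30, [0.003, -0.119, -0.076], [0, 0, 0]]
    - [30, [0.003, -0.13, -0.085], [0, 0, 0]]
    - [30, [0.003, -0.13, -0.085], [0, 0, 0]]
    - [30, [0.003, -0.13, -0.085], [0, 0, 0]]
    - [30, [0.003, -0.13, -0.085], [0, 0, 0]]

```text
time: 16.15
tool_pos: [0.5224, 0.07, 0.2212]
tool_rot: [-0.0, 1.0, 0.0, -0.0]
contact_force: [-1.7, 1.9, 0.3]
gripper_width: 0.35
grasp_force: 0.6
```

```bash
python3 -c "
from b import *
look('s6.png')"
```

```text
16.15 [0.52237214 0.06995402 0.22116366] [-1.71017947  1.92303523  0.33898717] 0.5707798339426517
[248. 226.] 446 [0.531 0.095 0.034]
```

View pics/s6.png

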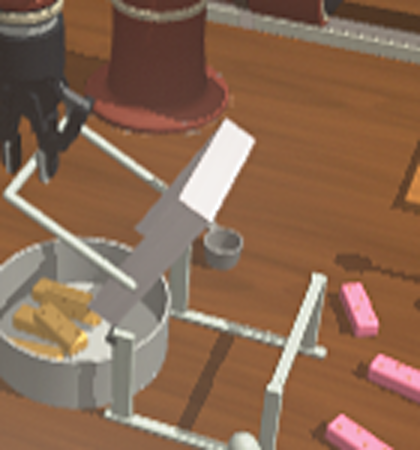

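The crop shows the shortbread heaped inside the tin at (50,318) and none left on the steep tray. I'll ease the tray back, following it all the way.

>>> arm_command:
  rows:
    - [30, [0, 0.025, 0.02], [0, 0, 0]]
    - [30, [-0.001, 0.056, 0.042], [0, 0, 0]]
    - [30, [-0.001, 0.08, 0.057], [0, 0, 0]]
    - [30, [-0.002, 0.105, 0.072], [0, 0, 0]]
    - [30, [-0.003, 0.13, 0.085], [0, 0, 0]]
    - [30, [-0.004, 0.157, 0.096], [0, 0, 0]]
    - [30, [-0.005, 0.184, 0.106], [0, 0, 0]]
    - [30, [-0.006, 0.21, 0.115], [0, 0, 0]]
    - [30, [-0.007, 0.238, 0.122], [0, 0, 0]]
    - [30, [-0.008, 0.266, 0.129], [0, 0, 0]]
    - [30, [-0.009, 0.293, 0.134], [0, 0, 0]]
    - [30, [-0.01, 0.315, 0.136], [0, 0, 0]]

```text
time: 17.2
tool_pos: [0.5195, 0.1654, 0.2622]
tool_rot: [-0.0, 1.0, 0.0, -0.0]
contact_force: [0.4, 1.8, -1.5]
gripper_width: 0.353
grasp_force: 1.2
```

>>> arm_command:
  rows:
    - [30, [-0.001, 0.02, 0.001], [0, 0, 0]]
    - [30, [-0.002, 0.042, 0.002], [0, 0, 0]]
    - [30, [-0.002, 0.064, 0.003], [0, 0, 0]]
    - [30, [-0.003, 0.085, 0.002], [0, 0, 0]]
    - [30, [-0.003, 0.106, 0], [0, 0, 0]]
    - [30, [-0.004, 0.128, -0.002], [0, 0, 0]]
    - [30, [-0.005, 0.149, -0.004], [0, 0, 0]]
    - [30, [-0.005, 0.168, -0.007], [0, 0, 0]]
    - [30, [-0.006, 0.187, -0.012], [0, 0, 0]]
    - [30, [-0.006, 0.205, -0.017], [0, 0, 0]]
    - [30, [-0.007, 0.22, -0.021], [0, 0, 0]]
    - [30, [-0.007, 0.234, -0.025], [0, 0, 0]]

```text
time: 18.2
tool_pos: [0.5175, 0.235, 0.2544]
tool_rot: [0.0, 1.0, 0.0, -0.0]
contact_force: [-1.1, 2.0, -1.4]
gripper_width: 0.353
grasp_force: 1.2
```

>>> arm_command:
  rows:
    - [30, [0, 0.01, -0.003], [0, 0, 0]]
    - [30, [0, 0.018, -0.006], [0, 0, 0]]
    - [30, [0, 0.025, -0.008], [0, 0, 0]]
    - [30, [0, 0.034, -0.008], [0, 0, 0]]
    - [30, [0, 0.045, -0.008], [0, 0, 0]]
    - [30, [0, 0.058, -0.008], [0, 0, 0]]
    - [30, [0, 0.058, -0.008], [0, 0, 0]]

```text
time: 18.78
tool_pos: [0.5177, 0.2523, 0.2526]
tool_rot: [-0.0, 1.0, 0.0, 0.0]
contact_force: [0.7, 0.1, -0.0]
gripper_width: 0.35
grasp_force: 0.0
```

```bash
python3 -c "
from b import *
look()
f=grab('scene');C=cloud(f);P=C.reshape(-1,3);P=P[~np.isnan(P[:,0])]
Q=P[(abs(P[:,0]-.517)<.1)&(abs(P[:,1]-.2517)<.03)&(P[:,2]>.262)&(P[:,2]<.29)];Q=Q[abs(Q[:,0]-.52)>.03];print('bar',len(Q),(Q.min(0)+Q.max(0))/2)
"
```

```text
18.7833 [0.51771933 0.25232928 0.25256704] [ 0.72643326  0.06290536 -0.04380429] 0.0
[249. 226.] 466 [0.528 0.096 0.035]
bar 62 [0.5340849  0.25168251 0.27250481]
```

The tray is level and nothing touches the fingers. I'll lift straight off the bar, then look.

>>> arm_command:
  rows:
    - [30, [0, 0, 0.05], [0, 0, 0]]
    - [30, [0, 0, 0.14], [0, 0, 0]]
    - [30, [0, 0, 0.24], [0, 0, 0]]
    - [30, [0, 0, 0.34], [0, 0, 0]]
    - [30, [0, 0, 0.42], [0, 0, 0]]
    - [30, [0, -0.1, 0.42], [0, 0, 0]]
    - [30, [0, -0.22, 0.42], [0, 0, 0]]
    - [30, [0, -0.35, 0.42], [0, 0, 0]]
    - [30, [0, -0.48, 0.42], [0, 0, 0]]
    - [30, [0, -0.5, 0.42], [0, 0, 0]]
    - [30, [0, -0.5, 0.42], [0, 0, 0]]

```text
time: 19.8
tool_pos: [0.5176, 0.0998, 0.3785]
tool_rot: [0.0, 1.0, -0.002, 0.0]
contact_force: [0.6, -0.2, 0.4]
gripper_width: 0.353
grasp_force: 0.0
```

```bash
python3 -c "
from t import *
f=tin(np.array([.52,.118]))
C=cloud(f);P=C.reshape(-1,3);P=P[~np.isnan(P[:,0])]
Q=P[(np.abs(P[:,:2]-[.6735,-.226]).max(1)<.05)&(P[:,2]>.015)&(P[:,2]<.1)];print('can',circ(Q))
w=grab('wrist')
a=cv2.resize(f['color'][100:290,90:370],(560,380))[:,:,::-1]; b=cv2.resize(w['color'],(400,300))[:,:,::-1]
cv2.imwrite('pics/e1.png',a);cv2.imwrite('pics/e2.png',b)
h=np.zeros((580,560,3),np.uint8);h[:280]=cv2.resize(a,(413,280),dst=None)[:, :413].copy() if 0 else 0
h=np.vstack([cv2.resize(a,(400,271)),b]);cv2.imwrite('pics/e.png',h)
"
```

```text
rim 277 (array([0.521 , 0.1189]), 0.0974) [0.42219205 0.02144331 0.0623284 ] [0.61974112 0.21401716 0.07243537]
tilt [ 0.0013818  -0.00162668  0.06721821]
19.85 [0.51758655 0.10119137 0.37842475] [0.74315787 0.07644103 0.03675635] 0.35502262325519324 0.0
can (array([ 0.6744, -0.2241]), 0.0314)
```

View pics/e.png

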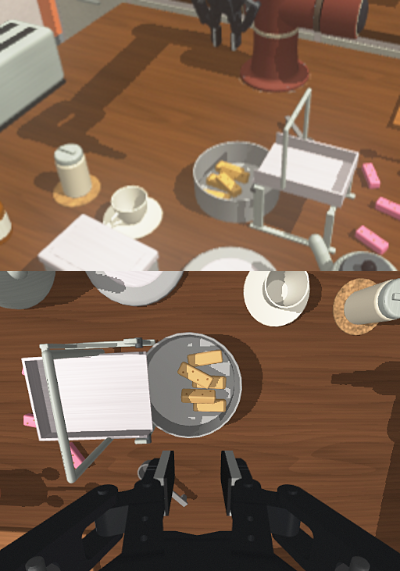

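The picture shows an empty, level tray, five pieces in the tin (wrist half, rows 358–406), the canister on the mat, the cup and pink pieces unmoved, and the gripper free.

```bash
python3 -c "
from plant import manip
print(manip.job_done())"
```

```text
the job is handed in; nothing more can be done
None
```

The job is handed in, though no verdict came back: the canister stands upright on the mat, all five pieces of shortbread are in the tin under the lip, and the tray is level again with the robot touching nothing.

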